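# Seat the lap on the power hone

## Task

The round lap of the power hone sits up on its drive key. With the fingertips only, push the lap round on its spindle by its two finger pins until its keyway stands over the key, press it down by its hub until it is fully home, and then push it about an eighth of a turn further so that the spindle goes round with it. Push gently; do not pinch the pins or lift the lap, and leave the loupe and the graver lying on the hone where they are.

Things in the scene. Friction and masses are not known exactly. Their poses are not given: they have to be found in the camera images.
- spindle_nose (a point): centre of the top face of the steel spindle nose (37 mm across), on the upright axis of lap and spindle, 74 mm above the bench. A 12 mm groove in this face runs from the axis outward along the point's x axis, the drive key in it. The hone is a dark box with grey deck, 197 x 266 mm, 50 mm high; a 112 mm high post stands behind the lap, 106 mm from the axis on the left.
- drive_key (a point): the drive key: a radial steel bar on the spindle, from the axis out to 32.5 mm, 11 mm wide, bevelled over its top 3.5 mm to a 6 mm wide top; this point is on its top, 25.5 mm from the axis, 7 mm above the platter that the lap seats on (69 mm above the bench). At the start it lies under the hub of the lap, its inner end visible through the bore.
- keyway (a point): the keyway of the lap: a slot 15 mm wide, open to the 40 mm bore, out to 34.5 mm from the axis; this point is in its middle, 25.5 mm from the axis, level with the hub top. The lap is 150 mm across: a grey abrasive ring, 4 mm lower, round an aluminium hub 92 mm across, 14 mm thick. The hub top is 83 mm above the bench with the lap up on the key, 76 mm when seated (2 mm above the spindle nose).
- pin_1: first finger pin of the lap: an upright round steel pin, 12 mm thick, with a sleeve that can roll, 40 mm from the axis and a quarter turn anticlockwise (from above) from the keyway; it stands 19 mm above the hub top. Its origin is on its axis at half that height.
- pin_2: second finger pin, the same, opposite the first: a quarter turn clockwise from the keyway.
- lap (a joint): turn of the lap on its axis in rad, anticlockwise from above positive; at equal values of lap and platter the keyway stands over the key. It turns freely without end against a light drag (0.06 N m).
- platter (a joint): turn of the platter, spindle and key (one part) in rad, same sense and zero as the lap. It has the drag of the motor (0.2 N m) and turns without end; it follows the lap only when the lap is seated on the key.
- lap_drop (a joint): how far the lap has gone down from its raised place, in m: 0 up on the key, 0.007 fully home on the platter. A tight bore holds it wherever it is left; pressing it down takes about 6 N anywhere on the hub, and only with the keyway over the key (within about 4 degrees) does it go down.
- loupe: black eye loupe, 43 mm across and 41 mm high, standing on the free strip of the hone's deck; origin at the centre of its foot.
- graver_1: graver, 107 mm long, with a mushroom handle, lying on the free strip of the hone's deck beside the lap; origin at the middle of its underside.

How it is judged:
On the way, in this order (a step that is already met when the one before it is completed fails the run):
1. the lap is pressed home on the platter with the key in its keyway (value of joint lap_drop above 0.0055 m and horizontal distance between keyway and drive_key below 0.004 m), for 0.2 s.
2. the seated lap has been pushed further and has turned the spindle with it, 30 degrees or more (distance of drive_key from where it was at the start of the episode above 0.0132 m and value of joint lap_drop above 0.0055 m), for 0.2 s.
At the end, for the whole second after the job is handed in: The lap is at rest and home on the platter (down by at least 5.5 of 7 mm) with the key in its keyway (within 4 mm), the spindle has been turned by the seated lap at least 30 degrees from where it stood, and loupe and graver lie within 15 mm of their places (all of step 2 and horizontal distance between keyway and drive_key below 0.004 m and velocity of joint lap between -0.05 and 0.05 rad/s and distance of each of loupe, graver_1 from where it was at the start of the episode below 0.015 m); the robot touches nothing.
It fails at once if the lap was lifted (more than 4 mm above its raised place) (value of joint lap_drop below -0.004 m).
It fails at once if a finger pin was pinched or shoved with more than 32 N (contact force between the fingers and pin_1 above 32 N or contact force between the fingers and pin_2 above 32 N).
It fails at once if the loupe or the graver was knocked from its place (distance of any of loupe, graver_1 from where it was at the start of the episode above 0.015 m).
It also fails if it takes over 67 s, if anything falls off the work surface, if the arm or the gripper's body presses on something with over 40 N, if the wrist force passes 120 N, or if a joint passes its speed limit or range.

## Robot

A 6-joint arm with a two-finger parallel gripper is mounted at the origin on a cart in front of the work surface, level with it; the furniture and walls round the work are solid. World frame = base frame: x ahead of the robot, y to its left, z up, the work surface at z = 0. Lengths are in m, angles in rad, forces in N, time in s.
With the tool pointing down it reaches from about 0.225 to 0.875 m from the base axis. Payload 3.4 kg.
Tool frame: the origin (TCP) lies on the centre line of the jaws, within the pads' length; the fingertips stand 11 mm ahead of it and the grasp point (between the pads) lies 8 mm behind it; z points along the fingers, y is the line along which they close (so a half turn about z gives the same grasp; the last joint's range is limited). The gripper opens to 85 mm and grips with 20 to 120 N. Pads are 22 mm wide; open, the fingers measure 114 mm over their backs; the gripper's body (76 mm by 85 mm) begins 54 mm behind the grasp point. The pads swing forward as they close: fully open they stand 13 mm farther back than shut.
Start: joints at [1.011, 0.276, 1.505, -0, 1.361, -0.121], TCP at [0.244, 0.521, 0.242] pointing down, gripper open.
Joint ranges: [-2.89, 2.89], [-0.75, 2.08], [0.22, 2.7], [-1.18, 4.32], [0.11, 2.71], [-2.7, 2.7]. Speed limits (rad/s): [2.57, 2.57, 3.14, 3.14, 3.14, 3.14].

## Interface

Orientations are given as a unit quaternion [w, x, y, z].
In Python, from rig import manip, eyes, job gives the robot as it stands.
- The arm moves only by the tool drive_tool, never from a script. Its argument "rows" is a list of rows, each a list of 3 entries, a list of its own where there are three numbers: the turn, a rotation vector about the world's x, y, z in rad, then the shift along the world's x, y, z in cm, then the finger opening in cm, from 0 to 8.54. A call has 1 to 8 rows; each row shifts and turns the commanded pose from where the row before left it; what a row does not reach is not made up. A row lasts 1/8 s, in which the tool goes at most 62.5 mm and 10.7 degrees, less where a joint would pass 70% of its speed; a pose out of reach is approached as far as the arm can. A call is refused whole if a number of a shift passes 6.25 or a number of a turn 0.188, either way. A call with a gripper value outside its range is refused whole. The fingers move at their own pace and stop on an object; "force" is the grip in N (left out, the last holds). Time passes only in rows, so rows that do not move let the fingers close. It gives the time, the measured TCP pose, the force, the opening and the grip force at its end, in the units of the state.
- manip.get_state(): the state, without advancing time (a new reading comes with each control period).
- eyes.get_image(name): name is "scene" or "top"; returns the picture (384x512x3 uint8, red, green, blue); there is no depth.
- eyes.get_calibration(name): a dict with "camera_matrix" (3x3 intrinsics, pixels), "view" (4x4, takes a point from world to camera coordinates). Camera axes: x right, y up, looking along -z (the intrinsics and any distortion apply to the point x, -y, -z); pixel columns grow to the right and rows downward; lengths in m; the calibration is good to about 2 mm. A picture is of the moment at which its call begins. get_calibration takes no time and is no camera call.
- job.sign_off(): hands the job in; it is judged then, once.
The state is a dict: "clock": time; "qpos": joint angles; "qd": joint speeds; "effort": joint torques, N m; "position": TCP position; "ee_rot": TCP orientation; "contact_force": force on the tool from outside, world axes, zero at the start; "moment": the same for the moment, N m; "width": finger opening in m; "gripper_force": force on a finger pad.
Only numpy, scipy, OpenCV 4.12 (cv2) and the standard library are available. Lean on these libraries where they do the work, as an engineer would, in place of code of your own. Each camera call takes 0.05 s, during which the arm holds its last target. There are 200 camera calls.

## Working session

There is one attempt and no reset: what is moved stays moved. The work goes in short steps, Python scripts to look and compute and a tool call to move; the robot and the scene stay as the last step left them, time stands still between calls to the robot, and variables do not carry over. Pictures are saved under pics/ and viewed, at most 10 in all, crops included, and the job is handed in when it is done.

Besides the shell and the picture viewer there is one more tool, called after "Emit:" by a JSON object that holds its "method" and its "body", one argument or row to a line. drive_tool: Moves the arm, as the interface text tells. Its arguments: {"type":"object","properties":{"rows":{"type":"array"},"force":{"type":"number"}},"required":["rows"]}

```bash
mkdir -p pics
python3 - <<'E'
from rig import manip, eyes
import cv2
print(manip.get_state())
for n in("scene","top"):
    cv2.imwrite(f"pics/{n}0.png",eyes.get_image(n)[:,:,::-1]); c=eyes.get_calibration(n); print(n,c)
E
```

```text
{'clock': 0.0, 'qpos': array([ 1.01098293e+00,  2.76576206e-01,  1.50613549e+00,  7.40086728e-06,
        1.36067650e+00, -1.20991042e-01]), 'qd': array([-0.00060117,  0.00100782,  0.00058829, -0.00013562,  0.00110142,
        0.00078449]), 'effort': array([ 2.13787753e-03, -4.16780806e+01, -2.45812440e+01,  2.45971989e-05,
        1.07050900e-02,  1.96408777e-06]), 'position': array([0.24403105, 0.5200917 , 0.24144945]), 'ee_rot': array([-3.03147222e-04,  2.17655623e-01,  9.76025217e-01, -8.45052210e-04]), 'contact_force': array([-0.49214356,  0.12913221, -0.35779271]), 'moment': array([ 0.01257135, -0.01870459,  0.03217327]), 'gripper_force': 0.0, 'width': 0.08527777019070898}
scene {'camera_matrix': array([[465.74571158,   0.        , 256.69219996],
       [  0.        , 465.74571158, 190.22327909],
       [  0.        ,   0.        ,   1.        ]]), 'view': array([[ 0.77797821, -0.6282686 , -0.00533651, -0.45984085],
       [ 0.43327473,  0.53032971,  0.72871353, -0.29082122],
       [-0.45499772, -0.56923542,  0.68479787, -0.70880485],
       [ 0.        ,  0.        ,  0.        ,  1.        ]])}
top {'camera_matrix': array([[367.02046176,   0.        , 258.70763459],
       [  0.        , 367.02046176, 191.25979033],
       [  0.        ,   0.        ,   1.        ]]), 'view': array([[-0.00842582, -0.99956959, -0.02810067, -0.00408942],
       [ 0.99195172, -0.01190538,  0.1260557 , -0.5763184 ],
       [-0.126336  , -0.02681239,  0.99162509, -0.90207878],
       [ 0.        ,  0.        ,  0.        ,  1.        ]])}
```

View pics/scene0.png

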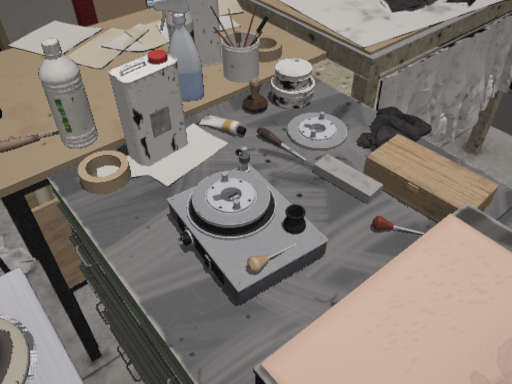

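View pics/top0.png

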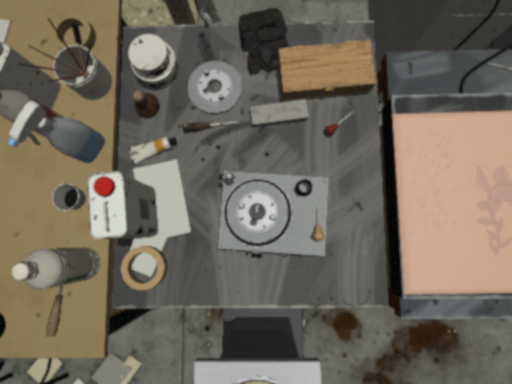

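The hone shows at scene (231,195) and top (258,211), loupe top (304,187), graver top (318,225). I'll zoom in next.

```bash
cat > h.py <<'E'
import numpy as np, cv2
from rig import manip, eyes
def cal(n):
    c=eyes.get_calibration(n); return c["camera_matrix"],c["view"]
def proj(n,P):
    K,V=cal(n); q=V[:3,:3]@np.array(P,float)+V[:3,3]; q=q*[1,-1,-1]; p=K@q; return p[:2]/p[2]
def ray(n,uv,z):
    K,V=cal(n); d=np.linalg.inv(K)@[uv[0],uv[1],1]*[1,-1,-1]; R=V[:3,:3]; o=-R.T@V[:3,3]; d=R.T@d
    return o+d*(z-o[2])/d[2]
def crop(n,name,c,w,h,s):
    im=eyes.get_image(n)[:,:,::-1]; x,y=c[0]-w//2,c[1]-h//2
    o=cv2.resize(im[y:y+h,x:x+w],None,fx=s,fy=s,interpolation=cv2.INTER_CUBIC); cv2.imwrite(f"pics/{name}.png",o); return x,y
E
python3 - <<'E'
from h import *
im1=eyes.get_image("scene")[:,:,::-1][140:250,170:290]
im2=eyes.get_image("top")[:,:,::-1][170:254,215:307]
a=cv2.resize(im1,(440,403),interpolation=cv2.INTER_CUBIC); a=cv2.copyMakeBorder(a,0,0,0,0,0)
b=cv2.resize(im2,(350,320),interpolation=cv2.INTER_CUBIC); b=cv2.copyMakeBorder(b,0,83,0,0,0)
cv2.imwrite("pics/z1.png",np.hstack([a,b]))
print(proj("top",[0.5,0,0.08]), ray("top",(258,211),.083), ray("scene",(231,194),.083))
E
```

```text
[254.33678525 220.36653556] [ 0.52232341 -0.00911939  0.083     ] [ 0.52332958 -0.00677663  0.083     ]
```

View pics/z1.png

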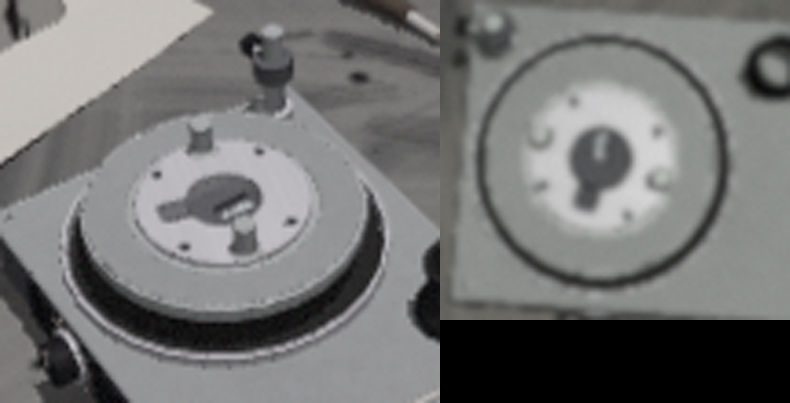

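The crop shows the bore centre near top (257,211.5), the keyway near (253.6,222.6), pins near (241,206) and (273,217), and the key's bright end pointing up in the image (+x). Now to measure these.

```bash
cat > meas.py <<'E'
from h import *
def patch(n,z,c,res=0.0005,half=0.06):
    # rectify horizontal plane z round c : columns = -y, rows = -x (top = +x)
    P=[(c[0]+half,c[1]+half),(c[0]+half,c[1]-half),(c[0]-half,c[1]-half),(c[0]-half,c[1]+half)]
    N=int(2*half/res); src=np.float32([proj(n,[*p,z]) for p in P]); dst=np.float32([[0,0],[N,0],[N,N],[0,N]])
    return cv2.warpPerspective(eyes.get_image(n),cv2.getPerspectiveTransform(src,dst),(N,N),flags=cv2.INTER_CUBIC)
E
python3 - <<'E'
from meas import *
c=np.array([.5225,-.008])
out=[]
for n in("scene","top"):
    for z in(.083,.074): 
        im=patch(n,z,c); out.append(cv2.resize(im,(380,380)))
        if z==.083:
            g=cv2.cvtColor(im,cv2.COLOR_RGB2GRAY)
            # bright hub -> centre
            m=((g>(185 if n=="scene" else 195))*255).astype(np.uint8)
            k,_,st,ce=cv2.connectedComponentsWithStats(m); i=1+st[1:,4].argmax()
            cnt=max(cv2.findContours((k_:=(_==i).astype(np.uint8)),0,1)[0],key=cv2.contourArea)
            e=cv2.fitEllipse(cv2.convexHull(cnt)); print(n,"hub",c+.06-np.array([e[0][1],e[0][0]])*.0005,np.array(e[1])*.5, np.percentile(g,[5,50,80,95]))
            d=((g<120)*255).astype(np.uint8); _,l,st,ce=cv2.connectedComponentsWithStats(d)
            for s,q in zip(st[1:],ce[1:]):
                if s[4]>60: print(" dark",s[4]*.25,"mm2",c+.06-q[::-1]*.0005)
cv2.imwrite("pics/z2.png",cv2.cvtColor(np.hstack([out[0],out[2]]),cv2.COLOR_RGB2BGR))
E
```

```text
scene hub [ 0.53732779 -0.01195511] [54.26864243 81.27279663] [ 94. 150. 185. 189.]
 dark 124.75 mm2 [0.57817435 0.04493387]
 dark 109.5 mm2 [ 0.57653995 -0.06174429]
 dark 223.25 mm2 [0.54023628 0.03838242]
 dark 1166.5 mm2 [ 0.51915913 -0.0031842 ]
 dark 16.0 mm2 [ 0.53986719 -0.04124219]
 dark 190.25 mm2 [ 0.51157622 -0.03847043]
 dark 16.0 mm2 [0.50682031 0.03133594]
 dark 16.5 mm2 [ 0.48671212 -0.02168939]
 dark 51.25 mm2 [ 0.46614634 -0.06438049]
top hub [ 0.52189468 -0.00759362] [84.1472168  85.31114197] [ 83. 146. 193. 206.]
 dark 132.75 mm2 [0.57653578 0.04523352]
 dark 154.5 mm2 [ 0.57529854 -0.06023706]
 dark 1192.5 mm2 [ 0.51749822 -0.00483323]
 dark 137.5 mm2 [ 0.46888909 -0.06223909]
 dark 113.0 mm2 [0.46766704 0.04697898]
```

View pics/z2.png

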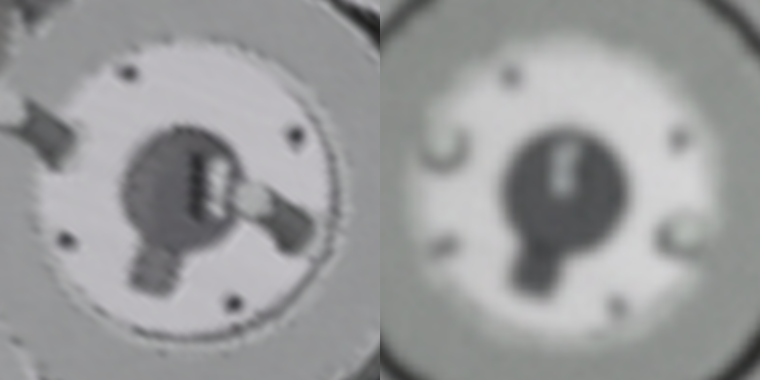

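View finer.

The scene patch gives axis (181,188) px, i.e. about (0.523,-0.006). The keyway is at (156,270), about 161° (screws and pins agree). The key is at cols 190–225, pointing up. I'll rectify at key height.

Run:
```python
from meas import *
c=np.array([.5225,-.006]); out=[]
for n in("scene","top"):
    im=patch(n,.076,c,res=.0002,half=.024); im=cv2.resize(im,(384,384),interpolation=cv2.INTER_CUBIC)
    cv2.circle(im,(192,192),2,(255,0,0),-1); out.append(im)
im=np.hstack(out); im=cv2.convertScaleAbs(im,alpha=1.3)
cv2.imwrite("pics/z3.png",im)
for n,p in(("scene",[(12,110),(252,197)]),("top",[(65,147),(305,233)])):
    c0=np.array([.5225,-.008])
    T=[ray(n,proj(n,[c0[0]+.06-v*.12/380,c0[1]+.06-u*.12/380,.083]),.102) for u,v in p]
    d=T[0]-T[1]; print(n,T,np.hypot(*d[:2]),(T[0]+T[1])/2,np.degrees(np.arctan2(d[1],d[0])))
```

```text
scene [array([0.53576072, 0.03000236, 0.102     ]), array([ 0.50914017, -0.04343363,  0.102     ])] 0.07811208906002429 [ 0.52245045 -0.00671563  0.102     ] 70.07441934181567
top [array([0.53439402, 0.03004212, 0.102     ]), array([ 0.5078198, -0.0441185,  0.102    ])] 0.07877808594821174 [ 0.52110691 -0.00703819  0.102     ] 70.28570548470184
```

View pics/z3.png

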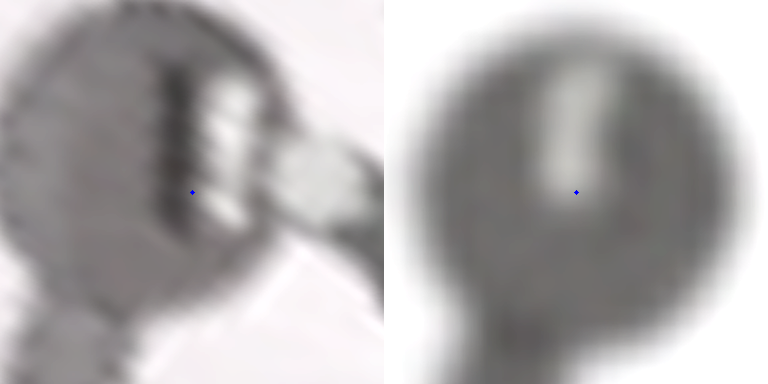

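The lap axis is ≈ (0.5225,-0.0065), the keyway ≈160° (pin_2 at 70°), and the key ≈ -5°. Plan: push pin_2 clockwise about 165° with the fingers nearly closed, so the gap nests the pin. First I move above the anticlockwise side of pin_2.

Emit:
{"method": "drive_tool", "body": {
  "rows": [
    [[0,0,0],[0,-4,0],0.8],
    [[0,0,0],[0,-4,0],0.8],
    [[0,0,0],[0,-4,0],0.8],
    [[0,0,0],[0,-4,0],0.8],
    [[0,0,0],[0,-4,0],0.8],
    [[0,0,0],[0,-4,0],0.8],
    [[0,0,0],[0,-4,0],0.8],
    [[0,0,0],[0,-4,0],0.8]
  ],
  "force": 20
}}

```text
clock: 1.5
position: [0.2442, 0.1994, 0.2425]
ee_rot: [0.001, 0.217, 0.976, 0.0]
contact_force: [0.5, -0.6, -0.5]
width: 0.0079
gripper_force: 0.0
```

Emit:
{"method": "drive_tool", "body": {
  "rows": [
    [[0,0,0.011],[3.3,-2,0],0.8],
    [[0,0,0.011],[3.3,-2,0],0.8],
    [[0,0,0.011],[3.3,-2,0],0.8],
    [[0,0,0.011],[3.3,-2,0],0.8],
    [[0,0,0.011],[3.3,-2,0],0.8],
    [[0,0,0.011],[3.3,-2,0],0.8],
    [[0,0,0.011],[3.3,-2,0],0.8],
    [[0,0,0.011],[3.3,-2,0],0.8]
  ]
}}

```text
clock: 2.5
position: [0.5094, 0.0398, 0.2424]
ee_rot: [0.0, 0.174, 0.985, 0.0]
contact_force: [1.1, -0.4, -0.6]
width: 0.0078
gripper_force: 0.0
```

Emit:
{"method": "drive_tool", "body": {
  "rows": [
    [[0,0,0],[0.3,0,-3],0.8],
    [[0,0,0],[0,0,-3],0.8],
    [[0,0,0],[0,0,-3],0.8],
    [[0,0,0],[0,0,-2.5],0.8],
    [[0,0,0],[0,0,-1],0.8],
    [[0,0,0],[0,0,-0.8],0.8],
    [[0,0,0],[0,0,-0.5],0.8]
  ]
}}

```text
clock: 3.38
position: [0.5118, 0.0405, 0.1046]
ee_rot: [0.001, 0.174, 0.985, 0.0]
contact_force: [0.9, 0.6, 0.0]
width: 0.0084
gripper_force: 0.0
```

Run:
```python
from h import *
crop("scene","c1",(235,180),130,100,5)
print(manip.get_state()["position"], proj("scene",manip.get_state()["position"]+[0,0,-.011]))
```

```text
[0.51145841 0.04054128 0.1041482 ] [211.24240717 179.80024197]
```

View pics/c1.png

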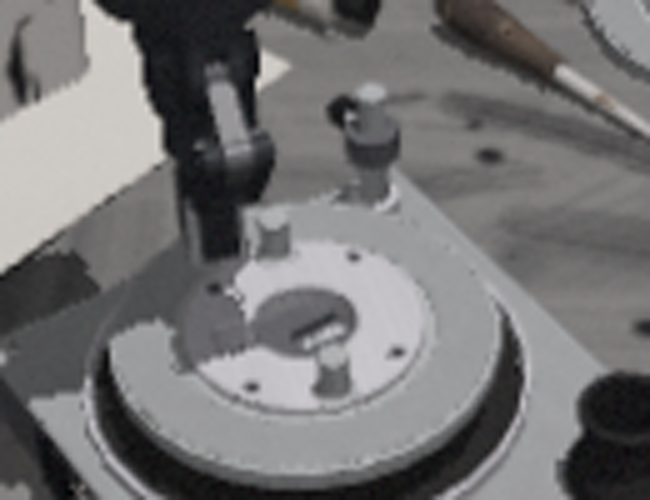

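The fingertip is at crop (215,250), on the anticlockwise side of pin_2 at (272,230), with clearance. Now the arc table.

```bash
cat > arc.py <<'E'
import numpy as np,sys
A=np.array([.5225,-.0065])
def F(th,o=.0155,r=.040):
    t=np.radians(th); return A+r*np.array([np.cos(t),np.sin(t)])+o*np.array([-np.sin(t),np.cos(t)])
if __name__=="__main__":
    print("first",F(70)); 
    for a in range(70,-141,-6): print(a,F(a).round(4),"next",((F(a-6)-F(a))*100).round(2))
E
python3 arc.py; python3 -c "
from rig import manip
print(manip.get_state()['position'],manip.get_state()['contact_force'])"
```

```text
first [0.52161557 0.03638902]
70 [0.5216 0.0364] next [ 0.45 -0.01]
64 [0.5261 0.0362] next [ 0.44 -0.06]
58 [0.5306 0.0356] next [ 0.44 -0.11]
52 [0.5349 0.0346] next [ 0.42 -0.15]
46 [0.5391 0.033 ] next [ 0.4 -0.2]
40 [0.5432 0.0311] next [ 0.38 -0.24]
34 [0.547  0.0287] next [ 0.35 -0.28]
28 [0.5505 0.026 ] next [ 0.32 -0.31]
22 [0.5538 0.0229] next [ 0.29 -0.34]
16 [0.5567 0.0194] next [ 0.25 -0.37]
10 [0.5592 0.0157] next [ 0.21 -0.4 ]
4 [0.5613 0.0118] next [ 0.17 -0.42]
-2 [0.563  0.0076] next [ 0.13 -0.43]
-8 [0.5643 0.0033] next [ 0.08 -0.44]
-14 [ 0.5651 -0.0011] next [ 0.03 -0.45]
-20 [ 0.5654 -0.0056] next [-0.01 -0.45]
-26 [ 0.5652 -0.0101] next [-0.06 -0.44]
-32 [ 0.5646 -0.0146] next [-0.11 -0.44]
-38 [ 0.5636 -0.0189] next [-0.15 -0.42]
-44 [ 0.562  -0.0231] next [-0.2 -0.4]
-50 [ 0.5601 -0.0272] next [-0.24 -0.38]
-56 [ 0.5577 -0.031 ] next [-0.28 -0.35]
-62 [ 0.555  -0.0345] next [-0.31 -0.32]
-68 [ 0.5519 -0.0378] next [-0.34 -0.29]
-74 [ 0.5484 -0.0407] next [-0.37 -0.25]
-80 [ 0.5447 -0.0432] next [-0.4  -0.21]
-86 [ 0.5408 -0.0453] next [-0.42 -0.17]
-92 [ 0.5366 -0.047 ] next [-0.43 -0.13]
-98 [ 0.5323 -0.0483] next [-0.44 -0.08]
-104 [ 0.5279 -0.0491] next [-0.45 -0.03]
-110 [ 0.5234 -0.0494] next [-0.45  0.01]
-116 [ 0.5189 -0.0492] next [-0.44  0.06]
-122 [ 0.5144 -0.0486] next [-0.44  0.11]
-128 [ 0.5101 -0.0476] next [-0.42  0.15]
-134 [ 0.5059 -0.046 ] next [-0.4  0.2]
-140 [ 0.5018 -0.0441] next [-0.38  0.24]
[0.51145841 0.04054128 0.1041482 ] [ 0.74066534  0.54714304 -0.15591649]
```

Emit:
{"method": "drive_tool", "body": {
  "rows": [
    [[0,0,0],[0,0,-0.5],0.8],
    [[0,0,0],[0.3,-0.1,0],0.8],
    [[0,0,0],[0.4,-0.15,0],0.8],
    [[0,0,0],[0.3,-0.15,0],0.8],
    [[0,0,-0.105],[0.45,-0.01,0],0.8],
    [[0,0,-0.105],[0.44,-0.06,0],0.8],
    [[0,0,-0.105],[0.44,-0.11,0],0.8],
    [[0,0,-0.105],[0.42,-0.15,0],0.8]
  ]
}}

```text
clock: 4.42
position: [0.538, 0.033, 0.0992]
ee_rot: [-0.001, 0.378, 0.926, -0.001]
contact_force: [-2.1, -0.5, 1.4]
width: 0.008
gripper_force: 1.3
```

Emit:
{"method": "drive_tool", "body": {
  "rows": [
    [[0,0,-0.105],[0.4,-0.2,0],0.8],
    [[0,0,-0.105],[0.38,-0.24,0],0.8],
    [[0,0,-0.105],[0.35,-0.28,0],0.8],
    [[0,0,-0.105],[0.32,-0.31,0],0.8],
    [[0,0,-0.105],[0.29,-0.34,0],0.8],
    [[0,0,-0.105],[0.25,-0.37,0],0.8],
    [[0,0,-0.105],[0.21,-0.4,0],0.8],
    [[0,0,-0.105],[0.17,-0.42,0],0.8]
  ]
}}

```text
clock: 5.42
position: [0.5615, 0.008, 0.0992]
ee_rot: [-0.001, 0.722, 0.691, -0.001]
contact_force: [-2.6, 1.1, -0.0]
width: 0.0082
gripper_force: 1.4
```

Emit:
{"method": "drive_tool", "body": {
  "rows": [
    [[0,0,-0.105],[0.13,-0.43,0],0.8],
    [[0,0,-0.105],[0.08,-0.44,0],0.8],
    [[0,0,-0.105],[0.03,-0.45,0],0.8],
    [[0,0,-0.105],[-0.01,-0.45,0],0.8],
    [[0,0,-0.105],[-0.06,-0.44,0],0.8],
    [[0,0,-0.105],[-0.11,-0.44,0],0.8],
    [[0,0,-0.105],[-0.15,-0.42,0],0.8],
    [[0,0,-0.105],[-0.2,-0.4,0],0.8]
  ]
}}

```text
clock: 6.42
position: [0.5598, -0.0265, 0.0994]
ee_rot: [-0.001, 0.942, 0.337, 0.0]
contact_force: [0.1, 2.5, 0.3]
width: 0.0082
gripper_force: 1.1
```

Emit:
{"method": "drive_tool", "body": {
  "rows": [
    [[0,0,-0.105],[-0.24,-0.38,0],0.8],
    [[0,0,-0.105],[-0.28,-0.35,0],0.8],
    [[0,0,-0.105],[-0.31,-0.32,0],0.8],
    [[0,0,-0.105],[-0.34,-0.29,0],0.8],
    [[0,0,-0.105],[-0.37,-0.25,0],0.8],
    [[0,0,-0.105],[-0.4,-0.21,0],0.8],
    [[0,0,0],[0,0,0],0.8],
    [[0,0,0],[0,0,0],0.8]
  ]
}}

```text
clock: 7.42
position: [0.5407, -0.0452, 0.0995]
ee_rot: [0.0, 1.0, 0.031, 0.0]
contact_force: [0.8, -0.0, -0.2]
width: 0.0081
gripper_force: 0.3
```

Emit:
{"method": "drive_tool", "body": {
  "rows": [
    [[0,0,0],[0.5,0,0],0.8],
    [[0,0,0],[0.5,0,1],0.8],
    [[0,0,0],[0,0,4],0.8],
    [[0,0,0],[0,-3,5],0.8],
    [[0,0,0],[0,-5,3],0.8],
    [[0,0,0],[0,-5,0],0.8],
    [[0,0,0],[0,-5,0],0.8],
    [[0,0,0],[0,0,0],0.8]
  ]
}}

```text
clock: 8.43
position: [0.5505, -0.2288, 0.2298]
ee_rot: [0.001, 1.0, 0.028, 0.0]
contact_force: [-0.3, 1.6, 0.1]
width: 0.0078
gripper_force: 0.0
```

Run:
```python
from meas import *
c=np.array([.5225,-.006]); out=[]
print(manip.get_state()["position"])
for n in("scene","top"):
    out.append(cv2.resize(patch(n,.083,c,res=.00025,half=.055),(398,398)))
cv2.imwrite("pics/z4.png",np.hstack(out)[:,:,::-1])
```

```text
[ 0.55050089 -0.22877038  0.22979213]
```

View pics/z4.png

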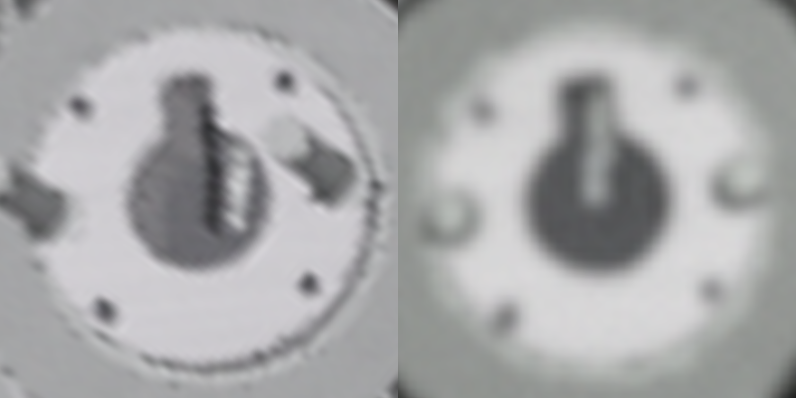

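Both views show the keyway at about +6° (scene patch (186,100) vs axis (195,195)). The key's bright top lies slightly right of straight up (top patch (604,85)→(594,200)). I'll fit the key line numerically.

```bash
cat > key.py <<'E'
from meas import *
A=np.array([.5225,-.0065])
def fit(n,z,lo=.004,hi=.031,w=.009):
    g=cv2.cvtColor(patch(n,z,A,res=.00025,half=.05),cv2.COLOR_RGB2GRAY).astype(float)
    pts=[]
    for v in range(200-int(hi/.00025),200-int(lo/.00025),4):
        s=g[v,200-int(w/.00025):200+int(w/.00025)]; k=np.arange(len(s))
        pts.append(((200-v)*.25,s))
    return pts
if __name__=="__main__":
    for x,s in fit("top",.076): 
        print("top x=%.0f"%x," ".join("%3d"%v for v in s[::3]))
    for x,s in fit("scene",.076)[::2]: 
        print("scn x=%.0f"%x," ".join("%3d"%v for v in s[::3]))
    print("axis z.076 check: cols are y from +9mm to -9mm step .75 about",A)
E
python3 key.py
```

```text
top x=31 106  97  91  86  85  86  90  94  99 105 110 114 119 126 132 139 150 162 173 185 194 198 202 206
top x=30 100  92  86  82  82  84  89  96 103 111 117 120 125 131 135 141 153 162 173 185 193 197 201 206
top x=29  97  89  85  81  82  86  92 100 108 117 124 127 131 137 139 143 153 161 171 183 191 195 201 205
top x=28  99  93  89  87  87  91  98 106 114 123 129 133 136 141 142 145 153 162 169 180 189 194 200 206
top x=27 102  96  93  91  92  96 104 111 119 129 135 139 142 145 145 146 153 160 167 178 187 193 200 206
top x=26 104  98  95  93  93  97 105 113 121 131 139 142 146 148 147 147 152 160 168 177 186 193 200 205
top x=25 107 100  96  94  94  98 106 115 123 133 140 145 148 149 147 146 151 158 166 177 185 192 199 204
top x=24 110 102  97  94  95 100 109 118 127 136 143 147 150 150 148 146 150 156 164 174 182 189 197 202
top x=23 112 103  97  95  96 102 111 120 129 137 145 148 150 150 147 146 149 154 161 171 180 187 195 201
top x=22 114 104  98  95  97 103 112 122 130 140 146 150 151 150 147 145 146 149 155 164 172 180 188 195
top x=21 115 105  99  96  98 103 112 122 132 141 1
[... 2576 characters left out ...]
15 115 115 115 113 107  95  78  63  58  63  75  93 108 119 125 132 141 152 161 168 167 157 142 130
scn x=13 109 110 108 105  99  90  79  64  53  52  59  75  95 115 134 148 161 168 169 168 165 155 141 123
scn x=11 110 109 107 105 102  96  86  72  62  55  58  76  99 121 137 154 172 186 195 197 189 174 153 132
scn x=9 108 108 107 106 101  91  79  68  62  62  70  83 102 128 159 179 190 191 188 184 176 160 137 116
scn x=7 106 106 104 102  97  88  78  67  59  58  65  77  96 117 142 166 189 201 203 194 180 161 142 121
scn x=5 104 104 105 105 101  90  80  71  65  65  70  81  97 119 142 160 174 184 188 180 165 146 126 112
axis z.076 check: cols are y from +9mm to -9mm step .75 about [ 0.5225 -0.0065]
```

The key is at about -4° (scene -2°, top -5 to -7°) and the keyway at +6.5°. I'll return to the pin, push about 10.5° more, then press beside it.

Emit:
{"method": "drive_tool", "body": {
  "rows": [
    [[0,0,0],[0,5,0],0.8],
    [[0,0,0],[0,5,0],0.8],
    [[0,0,0],[0,5,-3],0.8],
    [[0,0,0],[0,3,-5],0.8],
    [[0,0,0],[0,0,-4],0.8],
    [[0,0,0],[-0.3,0,-1],0.8],
    [[0,0,0],[-0.4,0,0],0.8],
    [[0,0,0],[-0.3,0,0],0.8]
  ]
}}

```text
clock: 9.62
position: [0.5412, -0.0455, 0.1011]
ee_rot: [0.0, 1.0, 0.03, 0.002]
contact_force: [0.2, 0.6, 0.3]
width: 0.0082
gripper_force: 0.0
```

Emit:
{"method": "drive_tool", "body": {
  "rows": [
    [[0,0,-0.06],[-0.25,-0.1,0],0.8],
    [[0,0,-0.06],[-0.25,-0.09,0],0.8],
    [[0,0,-0.06],[-0.24,-0.08,0],0.8],
    [[0,0,0],[0,0,0],0.8],
    [[0,0,0],[0,0,0],0.8]
  ]
}}

```text
clock: 10.25
position: [0.534, -0.0482, 0.1006]
ee_rot: [0.0, 0.998, -0.059, 0.002]
contact_force: [1.0, 0.2, 2.2]
width: 0.008
gripper_force: 0.9
```

Emit:
{"method": "drive_tool", "body": {
  "rows": [
    [[0,0,0],[0.1,0.03,-0.2],0.8],
    [[0,0,0],[0,0,-0.3],0.8],
    [[0,0,0],[0,0,-0.2],0.8],
    [[0,0,0],[0,0,-0.1],0.8],
    [[0,0,0],[0,0,0],0.8]
  ]
}}

```text
clock: 10.88
position: [0.5342, -0.0478, 0.0915]
ee_rot: [0.0, 0.998, -0.059, 0.0]
contact_force: [0.9, -2.6, 3.2]
width: 0.008
gripper_force: 2.5
```

Emit:
{"method": "drive_tool", "body": {
  "rows": [
    [[0,0,0],[0,0,-0.15],0.8],
    [[0,0,0],[0,0,-0.15],0.8],
    [[0,0,0],[0,0,0],0.8]
  ]
}}

```text
clock: 11.25
position: [0.5341, -0.0478, 0.0883]
ee_rot: [0.0, 0.998, -0.059, 0.0]
contact_force: [2.3, -4.0, 3.7]
width: 0.008
gripper_force: 2.4
```

Emit:
{"method": "drive_tool", "body": {
  "rows": [
    [[0,0,0],[0,0,-0.15],0.8],
    [[0,0,0],[0,0,-0.15],0.8],
    [[0,0,0],[0,0,0],0.8]
  ]
}}

```text
clock: 11.62
position: [0.5344, -0.0477, 0.0874]
ee_rot: [0.0, 0.998, -0.059, 0.001]
contact_force: [-1.8, -2.8, 17.4]
width: 0.0078
gripper_force: 9.3
```

Emit:
{"method": "drive_tool", "body": {
  "rows": [
    [[0,0,0],[0,0,-0.1],0.8],
    [[0,0,0],[0,0,0],0.8]
  ]
}}

```text
clock: 11.88
position: [0.5346, -0.0476, 0.0873]
ee_rot: [0.0, 0.998, -0.059, 0.001]
contact_force: [-2.7, -3.2, 22.8]
width: 0.0077
gripper_force: 12.1
```

Emit:
{"method": "drive_tool", "body": {
  "rows": [
    [[0,0,0],[0.1,0,1],0.8],
    [[0,0,0],[0.4,0,1],0.8],
    [[0,0,0],[0,0,4],0.8],
    [[0,0,0],[0,-3,5],0.8],
    [[0,0,0],[0,-5,3],0.8],
    [[0,0,0],[0,-5,0],0.8],
    [[0,0,0],[0,-5,0],0.8],
    [[0,0,0],[0,0,0],0.8]
  ]
}}

```text
clock: 12.88
position: [0.5383, -0.2299, 0.2233]
ee_rot: [-0.0, 0.998, -0.062, -0.001]
contact_force: [0.3, 0.4, -0.3]
width: 0.0082
gripper_force: 0.0
```

Run:
```python
from meas import *
c=np.array([.5225,-.006]); out=[]
im=eyes.get_image("scene")[140:250,170:290]
out.append(cv2.resize(im,(434,398),interpolation=cv2.INTER_CUBIC))
out.append(cv2.resize(patch("top",.076,c,res=.00025,half=.055),(366,398)))
cv2.imwrite("pics/z5.png",np.hstack(out)[:,:,::-1])
```

```text
(no output)
```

View pics/z5.png

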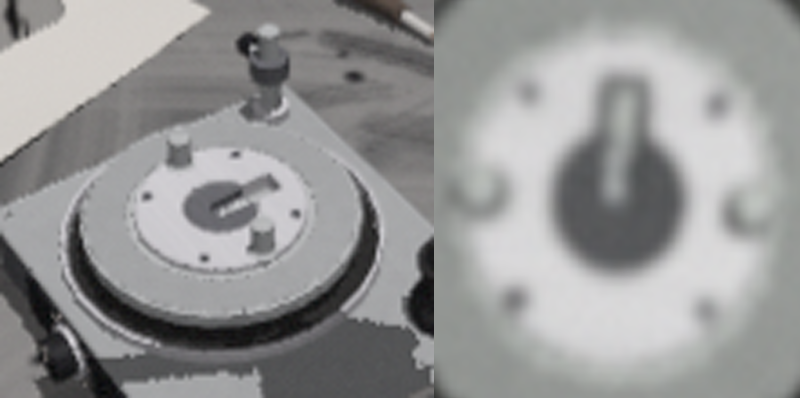

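The picture shows the lap seated: the key is centred inside the keyway at top patch (625,110), and the lap is lower in the scene view. Next I push on about 50° clockwise at a lower height.

Emit:
{"method": "drive_tool", "body": {
  "rows": [
    [[0,0,0],[0,5,0],0.8],
    [[0,0,0],[0,5,0],0.8],
    [[0,0,0],[0.1,5,-3],0.8],
    [[0,0,0],[0.1,3,-5],0.8],
    [[0,0,0],[0,0,-3],0.8],
    [[0,0,0],[0,0,-2.1],0.8],
    [[0,0,0],[-0.3,0,0],0.8],
    [[0,0,0],[-0.35,0,0],0.8]
  ]
}}

```text
clock: 13.98
position: [0.5343, -0.0467, 0.094]
ee_rot: [-0.0, 0.998, -0.059, 0.0]
contact_force: [0.0, -0.0, -0.5]
width: 0.008
gripper_force: 0.2
```

Emit:
{"method": "drive_tool", "body": {
  "rows": [
    [[0,0,-0.07],[-0.29,-0.06,0],0.8],
    [[0,0,-0.07],[-0.3,-0.03,0],0.8],
    [[0,0,-0.07],[-0.3,-0.01,0],0.8],
    [[0,0,-0.07],[-0.3,0.01,0],0.8],
    [[0,0,-0.07],[-0.3,0.03,0],0.8],
    [[0,0,-0.07],[-0.3,0.05,0],0.8],
    [[0,0,-0.07],[-0.29,0.07,0],0.8]
  ]
}}

```text
clock: 14.85
position: [0.517, -0.0506, 0.0955]
ee_rot: [0.002, 0.954, -0.3, 0.005]
contact_force: [3.9, -9.9, -3.3]
width: 0.008
gripper_force: 5.3
```

Emit:
{"method": "drive_tool", "body": {
  "rows": [
    [[0,0,0],[0.1,-0.12,-0.1],0.8],
    [[0,0,0],[0,0,0],0.8]
  ]
}}

```text
clock: 15.1
position: [0.5167, -0.0507, 0.0948]
ee_rot: [0.002, 0.954, -0.299, 0.004]
contact_force: [0.9, -7.0, 3.1]
width: 0.008
gripper_force: 3.4
```

```bash
python3 -c "
from rig import manip
s=manip.get_state();print(s['position'],s['contact_force'],s['moment'],s['qpos'])"
```

```text
[ 0.51672745 -0.05069281  0.09476812] [ 0.90864337 -7.03748224  3.05014597] [-1.09716007 -0.13387012  0.06505889] [-0.22919096  0.31934019  1.84759055 -0.00471303  0.96762273  1.95214203]
```

Emit:
{"method": "drive_tool", "body": {
  "rows": [
    [[0,0,-0.07],[-0.34,0.0,-0.05],0.8],
    [[0,0,-0.07],[-0.3,0.06,0],0.8],
    [[0,0,-0.07],[-0.28,0.12,0],0.8],
    [[0,0,-0.07],[-0.27,0.14,0],0.8],
    [[0,0,-0.07],[-0.26,0.15,0],0.8],
    [[0,0,-0.07],[-0.25,0.17,0],0.8],
    [[0,0,0],[0,0,0],0.8]
  ]
}}

```text
clock: 15.98
position: [0.4988, -0.045, 0.0944]
ee_rot: [0.002, 0.871, -0.491, 0.004]
contact_force: [-1.4, -9.6, 4.1]
width: 0.0076
gripper_force: 5.1
```

Emit:
{"method": "drive_tool", "body": {
  "rows": [
    [[0,0,0],[0.15,-0.25,0],0.8],
    [[0,0,0],[0.3,-0.5,0],0.8],
    [[0,0,0],[0,0,2],0.8],
    [[0,0,0],[0,-2,5],0.8],
    [[0,0,0],[0,-5,5],0.8],
    [[0,0,0],[0,-5,0],0.8],
    [[0,0,0],[0,-5,0],0.8],
    [[0,0,0],[0,0,0],0.8]
  ]
}}

```text
clock: 16.98
position: [0.5026, -0.2165, 0.2065]
ee_rot: [0.0, 0.869, -0.494, 0.001]
contact_force: [0.0, 0.9, -0.4]
width: 0.0082
gripper_force: 0.0
```

Run:
```python
from meas import *
c=np.array([.5225,-.006]); out=[]
im=eyes.get_image("scene")[140:280,170:330]
out.append(cv2.resize(im,(454,398),interpolation=cv2.INTER_CUBIC))
out.append(cv2.resize(patch("scene",.076,c,res=.0003,half=.05),(340,398-58)))
out[1]=cv2.copyMakeBorder(out[1],0,58,0,0,0)
cv2.imwrite("pics/z6.png",np.hstack(out)[:,:,::-1])
```

```text
(no output)
```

View pics/z6.png

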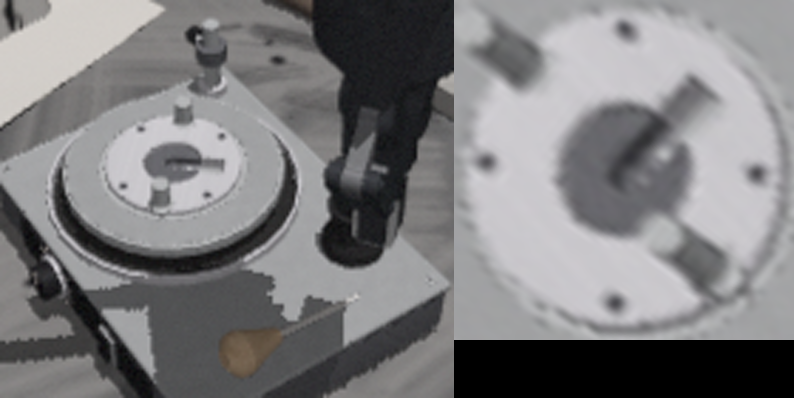

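The keyway stands at about -44° with the key in it. The tool rose slightly during the push, so I'll press the hub once more at about -80° to make sure it is home.

Emit:
{"method": "drive_tool", "body": {
  "rows": [
    [[0,0,0],[0.6,4.4,0],0.2],
    [[0,0,0],[0.6,4.4,0],0.2],
    [[0,0,0],[0.7,4.4,0],0.2],
    [[0,0,0],[0.7,4.45,-1],0.2],
    [[0,0,0],[0,0,-4],0.2],
    [[0,0,0],[0,0,-4],0.2],
    [[0,0,0],[0,0,-2],0.2],
    [[0,0,0],[0,0,0],0.2]
  ]
}}

```text
clock: 18.08
position: [0.5263, -0.035, 0.0947]
ee_rot: [0.0, 0.871, -0.491, -0.002]
contact_force: [0.2, 0.3, -0.7]
width: 0.002
gripper_force: 0.0
```

Emit:
{"method": "drive_tool", "body": {
  "rows": [
    [[0,0,0],[0,0,-0.2],0.2],
    [[0,0,0],[0,0,-0.15],0.2],
    [[0,0,0],[0,0,-0.15],0.2],
    [[0,0,0],[0,0,0],0.2]
  ]
}}

```text
clock: 18.58
position: [0.5281, -0.0369, 0.0913]
ee_rot: [-0.0, 0.87, -0.492, 0.0]
contact_force: [0.2, -0.8, -0.8]
width: 0.0022
gripper_force: 0.0
```

Emit:
{"method": "drive_tool", "body": {
  "rows": [
    [[0,0,0],[0,-0.1,-0.2],0.2],
    [[0,0,0],[0,0,-0.15],0.2],
    [[0,0,0],[0,0,-0.15],0.2],
    [[0,0,0],[0,0,0],0.2],
    [[0,0,0],[0,0,0],0.2]
  ]
}}

```text
clock: 19.2
position: [0.5283, -0.0379, 0.0874]
ee_rot: [-0.0, 0.871, -0.492, 0.001]
contact_force: [-1.7, 0.9, 10.4]
width: 0.0018
gripper_force: 4.7
```

Emit:
{"method": "drive_tool", "body": {
  "rows": [
    [[0,0,0],[0,0,-0.15],0.2],
    [[0,0,0],[0,0,0],0.2],
    [[0,0,0],[0,0,0],0.2]
  ]
}}

```text
clock: 19.58
position: [0.5288, -0.0379, 0.0873]
ee_rot: [-0.0, 0.871, -0.492, 0.001]
contact_force: [-3.3, 0.9, 18.0]
width: 0.0023
gripper_force: 9.0
```

Emit:
{"method": "drive_tool", "body": {
  "rows": [
    [[0,0,0],[0,0,1],0.2],
    [[0,0,0],[0,0,2],0.2],
    [[0,0,0],[0,0,4],0.2],
    [[0,0,0],[0,-2,5],0.2],
    [[0,0,0],[0,-5,3],0.2],
    [[0,0,0],[-1,-5,0],0.2],
    [[0,0,0],[-1,-5,0],0.2],
    [[0,0,0],[0,0,0],0.2]
  ]
}}

```text
clock: 20.58
position: [0.5074, -0.2112, 0.2343]
ee_rot: [0.001, 0.869, -0.494, 0.0]
contact_force: [-0.0, -0.1, 0.5]
width: 0.0021
gripper_force: 0.0
```

Run:
```python
from meas import *
c=np.array([.5225,-.006]); out=[]
im=eyes.get_image("top"); a=cv2.imread("pics/top0.png")[:,:,::-1]
out=[cv2.resize(i[165:265,210:340],(400,308),interpolation=cv2.INTER_CUBIC) for i in (a,im)]
cv2.imwrite("pics/z7.png",np.hstack(out)[:,:,::-1]); print(manip.get_state()["position"])
```

```text
[ 0.50758249 -0.20915497  0.23418275]
```

View pics/z7.png

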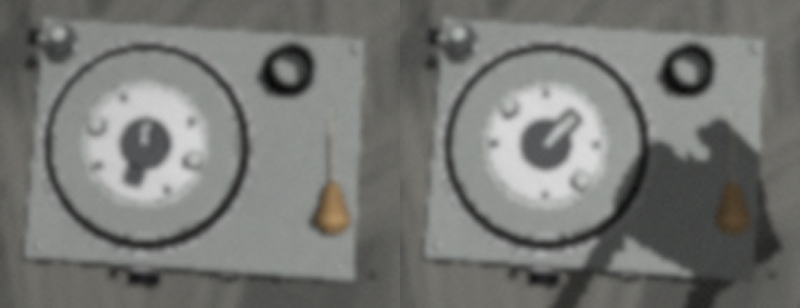

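The key lies in the keyway at (565,125), about -43°, so the spindle has turned about 39°. The loupe (688,70) and graver (733,208) are where they started. Handing in.

```bash
python3 -c "
from rig import job
print(job.sign_off())"
```

```text
the job is handed in; nothing more can be done
None
```

I handed the job in: the lap is pressed home on the key and has turned the spindle about 39° (30° needed). The loupe and graver look unmoved in the last picture. The sign-off returned no verdict, so these are my own readings from the images and the pressing height.

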